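# Wind the print platen up to the height pointer

## Task

Fit the crank handle whose socket suits the jack's square drive shaft, and wind the platen up with it until the platen's top is level with the tip of the brass pointer beside it. Then take the crank off again and lay it flat on the black rubber mat, handle upward. Leave the other crank, the two ink pots, the ink jar and the white bottle where they are, and do not shift the pointer.

Things in the scene. Friction and masses are not known exactly. Their poses are not given: they have to be found in the camera images.
- jack: Fixed screw jack on a base plate 245 x 110 x 12 mm. Origin: worktop under the drive shaft's axis; z up. Grey gearbox, 72 mm square, 75 mm high, round the shaft; aluminium platen (90 x 120 x 10 mm) centred at x = -147 mm, top 60 to 107 mm high; pointer's post, 12 mm thick, 134 mm high, at x = -117, y = 82 mm.
- shaft_shoulder (a point): Point on the vertical drive shaft's axis, at the top of its round shoulder (44 mm across), 88 mm above the worktop. Above it the shaft is a 14 mm square, sides along this point's x and y, for 21 mm, then a nose tapering to 8 mm at 29 mm. Greased. A seated crank rests on the shoulder. Turns with the shaft.
- jack_shaft (a joint): Drive shaft's angle (rad), growing clockwise seen from above, which raises the platen 20 mm a turn; anticlockwise lowers it. Starts at 0 to 0.8, platen near its bottom. Self-locking: stays where left. Turning takes about 0.15 N m (2 N at the large crank's grip). Travel ends at 14.4.
- platen_edge (a point): Point on the platen's top edge that faces the pointer, just opposite its tip; rises with the platen.
- pointer_tip (a point): Tip of the 2 mm thick, 16 mm wide brass pointer blade, at half its thickness, 4 mm clear of the platen's edge. Clamped at a height that differs from time to time, 18 to 34 mm above the platen's starting height. z up.
- crank_large: Crank that fits: steel hub, light alloy arm, black upright grip, 0.25 kg, starts flat, grip up. Origin: underside, on its square socket's axis; x along the arm, z up. Hub 34 x 34 x 22 mm, 17 x 17 mm hole right through, sides along x and y; arm 24 wide, 20 thick, underside level with the hub's, to x = 98 mm. Grip at x = 85 mm: cylinder 22 mm across, z = 22 to 62 mm, spins freely on its pin.
- crank_large_mid (a point): Point on the large crank's arm, 34 mm from the socket's axis, 22 mm above its underside: take the arm across its 24 mm here.
- crank_small: Loose crank that does not fit (10 x 10 mm hole), otherwise alike but smaller: hub 24 mm, arm 18 mm wide, grip at x = 65 mm, 22 mm across and 62 mm high. Origin and axes as for the large one. Leave it.
- mat: Fixed black rubber mat, 130 (x) x 150 (y) x 3 mm, origin at the centre of its underside. Behind it (from world x = 0.56 m on, y below 0.22 m) stand piles of wooden screen frames 150 mm high.
- squeeze_bottle: Bystander: tall white bottle, 87 mm across, 250 mm high; origin at the centre of its underside.
- pot_a: Bystander: small ink pot with a grey body and a white lid, 70 mm across, 50 mm high; origin at the centre of its underside.
- pot_b: Bystander: small ink pot with a pale ochre body and a white lid, 69 mm across, 50 mm high; origin at the centre of its underside.
- jar: Bystander: ink jar with a purple body and a blue lid, 94 mm across, 136 mm high; origin at the centre of its underside.
Things that resemble listed ones, but are neither listed nor needed, are in the scene too. What is shaped like the crank_large but turquoise is not meant.

How it is judged (in metres and radians):
On the way, in this order (a step that is already met when the one before it is completed fails the run):
1. the large crank is seated on the drive shaft, down on the shoulder, while the platen is still more than 8 mm below the pointer (horizontal distance between crank_large and shaft_shoulder below 0.004 m and z of crank_large in the frame of shaft_shoulder between -0.003 and 0.005 m and angle between crank_large's own z axis and vertical below 0.15 rad and z of platen_edge in the frame of pointer_tip between -1 and -0.008 m), for 0.2 s.
2. with the crank on the shaft, the platen's top is level with the pointer's tip within 3 mm (horizontal distance between crank_large and shaft_shoulder below 0.004 m and z of crank_large in the frame of shaft_shoulder between -0.003 and 0.005 m and angle between crank_large's own z axis and vertical below 0.15 rad and z of platen_edge in the frame of pointer_tip between -0.003 and 0.003 m), for 0.2 s.
At the end, for the whole second after the job is handed in: the platen's top edge is within 3 mm of the height of the pointer's tip; the large crank lies flat (within 0.12 rad) and at rest on the rubber mat, grip up, with the middle of its arm (crank_large_mid) inside the mat's outline (z of platen_edge in the frame of pointer_tip between -0.003 and 0.003 m and x of crank_large_mid in the frame of mat between -0.065 and 0.065 m and y of crank_large_mid in the frame of mat between -0.075 and 0.075 m and z of crank_large_mid in the frame of mat below 0.03 m and angle between crank_large's own z axis and vertical below 0.12 rad and linear speed of crank_large below 0.02 m/s); the robot touches nothing.
It fails at once if the small crank is pushed more than 30 mm from where it stood, or tipped over (distance of crank_small from where it was at the start of the episode above 0.03 m or angle between crank_small's own z axis and vertical above 0.5 rad).
It fails at once if an ink pot is pushed more than 30 mm from where it stood, or tipped over (distance of any of pot_a, pot_b from where it was at the start of the episode above 0.03 m or angle between any of pot_a, pot_b's own z axis and vertical above 0.5 rad).
It fails at once if the ink jar is pushed more than 30 mm from where it stood, or tipped over (distance of jar from where it was at the start of the episode above 0.03 m or angle between jar's own z axis and vertical above 0.5 rad).
It fails at once if the bottle is pushed more than 30 mm from where it stood, or tipped over (distance of squeeze_bottle from where it was at the start of the episode above 0.03 m or angle between squeeze_bottle's own z axis and vertical above 0.5 rad).
It fails at once if the pointer is shifted more than 2 mm (distance of pointer_tip from where it was at the start of the episode above 0.002 m).
It also fails if it takes over 72 s, if anything falls off the work surface, if the arm or the gripper's body presses on something with over 40 N, if the wrist force passes 120 N, or if a joint passes its speed limit or range.

## Robot

A 6-joint arm with a two-finger parallel gripper is mounted at the origin on the work surface; the furniture and walls round the work are solid. World frame = base frame: x ahead of the robot, y to its left, z up, the work surface at z = 0. Lengths are in mm, angles in rad, forces in N, time in s.
With the tool pointing down it reaches from about 350 to 875 mm from the base axis. Payload 4.2 kg.
Tool frame: the origin (TCP) lies between the finger pads; the fingertips stand 25 mm ahead of it and the grasp point (between the pads) lies 6 mm ahead of it; z points along the fingers, y is the line along which they close (so a half turn about z gives the same grasp; the last joint's range is limited). The gripper opens to 87 mm and grips with 3 to 60 N. Pads are 19 mm wide; open, the fingers measure 117 mm over their backs; the gripper's body (75 mm by 190 mm) begins 51 mm behind the grasp point.
Start: joints at [-1.087, 0.385, 0.008, 0, -1.194, -0.259], TCP at [139.337, -609.249, 247.55] pointing down, gripper open.
Joint ranges: [-3.14, 3.14], [-1.21, 2.06], [-1.07, 1.41], [-3.16, 2.05], [-2.99, -0.16], [-3.1, 3.1]. Speed limits (rad/s): [2.79, 2.79, 3.14, 3.14, 3.14, 3.14].

## Interface

Orientations are given as a unit quaternion [w, x, y, z].
In Python, from rig import arm gives the robot as it stands.
- The arm moves only by the shell command python3 -m jog 'ROWS' [FORCE]. ROWS is JSON, a list that holds one entry, the list of rows, each a list of 5 numbers: the shift along the tool's x, y, z in cm, then the turn about the tool's z in rad, then the finger opening in cm, from 0 to 8.7. In form: [[[x, y, z, roll, hand], ...]]. A call has 1 to 5 rows; each row shifts and turns the commanded pose from where the row before left it, along the tool's axes as they then stand; what a row does not reach is not made up. A row lasts 1/8 s, in which the tool goes at most 62.5 mm and 10.7 degrees, less where a joint would pass 70% of its speed; a pose out of reach is approached as far as the arm can. A call is refused whole if a number of a shift passes 6.25 or a number of a turn 0.188, either way. A call with a gripper value outside its range is refused whole. The fingers move at their own pace and stop on an object; FORCE is the grip in N (left out, the last holds). Time passes only in rows, so rows that do not move let the fingers close. It gives the time, the measured TCP pose, the force, the opening and the grip force at its end, in the units of the state.
- arm.read_state(): the state, without advancing time (a new reading comes with each control period).
- arm.capture(name): name is "side" or "top"; returns (picture, depth): 480x640x3 uint8, red, green, blue; 480x640 float32, mm along the optical axis (not along the pixel's ray), 0 where there is no reading.
- arm.camera_model(name): a dict with "fx", "fy", "cx", "cy" (pixels), "position" and "attitude" of the camera in the world. Camera axes: x right, y up, looking along -z (the intrinsics and any distortion apply to the point x, -y, -z); pixel columns grow to the right and rows downward; lengths in mm; the calibration is good to about 2 mm. A picture is of the moment at which its call begins. camera_model takes no time and is no camera call.
- arm.hand_in(): hands the job in; it is judged then, once.
The state is a dict: "time": time; "joint_pos": joint angles; "qd": joint speeds; "joint_torque": joint torques, N m; "tcp_pos": TCP position; "orientation": TCP orientation; "wrist_force": force on the tool from outside, world axes, zero at the start; "moment": the same for the moment, N m; "grip_width": finger opening in mm; "grip_force": force on a finger pad.
Only numpy, scipy, OpenCV 4.12 (cv2) and the standard library are available. Lean on these libraries where they do the work, as an engineer would, in place of code of your own. Each camera call takes 0.05 s, during which the arm holds its last target. There are 200 camera calls.

## Working session

There is one attempt and no reset: what is moved stays moved. The work goes in short steps, Python scripts to look and compute and a shell command to move; the robot and the scene stay as the last step left them, time stands still between calls to the robot, and variables do not carry over. Pictures are saved under pics/ and viewed, at most 10 in all, crops included, and the job is handed in when it is done.

```bash
mkdir -p pics; ls; cat > h.py <<'E'
import numpy as np,cv2
from rig import arm
from scipy.spatial.transform import Rotation as R
def q2m(q): return R.from_quat([q[1],q[2],q[3],q[0]]).as_matrix()
def cam(n):
    m=arm.camera_model(n); a=np.array(m['attitude'],float)
    return m,(q2m(a) if a.size==4 else a.reshape(3,3)),np.array(m['position'])
def ray(n,u,v):
    m,M,p=cam(n); d=np.array([(u-m['cx'])/m['fx'],-(v-m['cy'])/m['fy'],-1.]); return p,M@d
def onz(n,u,v,z):
    p,d=ray(n,u,v); return p+d*(z-p[2])/d[2]
def proj(n,P):
    m,M,p=cam(n); c=M.T@(np.array(P)-p); return m['cx']+m['fx']*c[0]/-c[2], m['cy']-m['fy']*c[1]/-c[2]
def cloud(n,D):
    m,M,p=cam(n); v,u=np.mgrid[:480,:640]
    c=np.stack([(u-m['cx'])/m['fx']*D,-(v-m['cy'])/m['fy']*D,-D],-1); return c@M.T+p
E
python3 - <<'E'
from h import *
for n in('side','top'):
    I,D=arm.capture(n); cv2.imwrite(f'pics/{n}0.png',I[...,::-1]); np.savez(f'{n}0.npz',I=I,D=D); print(arm.camera_model(n))
print(arm.read_state())
E
```

```text
pics
{'fx': 446.93228819186993, 'fy': 446.93228819186993, 'cx': 322.1276049118241, 'cy': 242.3165666231253, 'position': array([  -60.91521019, -1165.92916079,   609.30394655]), 'attitude': array([ 0.81689377,  0.5399604 , -0.1229785 , -0.1612564 ])}
{'fx': 549.951547797573, 'fy': 549.951547797573, 'cx': 321.5730087071727, 'cy': 243.7957843914617, 'position': array([ 344.57012936,  -42.96970601, 1587.93225133]), 'attitude': array([ 0.71070497,  0.02934084, -0.01936715, -0.70261118])}
{'time': 0.1, 'joint_pos': array([-1.08738679e+00,  3.85499347e-01,  6.74358866e-03, -4.58534042e-04,
       -1.19401782e+00, -2.58612546e-01]), 'qd': array([ 0.0012565 , -0.0014266 ,  0.00270421,  0.0008508 ,  0.00107643,
        0.00021015]), 'joint_torque': array([ 1.08030031e-04, -3.91690671e+01,  1.87933713e+01,  4.23189729e+00,
        1.34490972e-02, -6.98855160e-05]), 'tcp_pos': array([ 139.23395526, -608.77670603,  246.54617651]), 'orientation': array([-1.59831390e-04, -1.12077891e-01,  9.93698910e-01,  9.98621799e-04]), 'wrist_force': array([-0.36088995,  0.54426306,  0.73580656]), 'moment': array([-0.0532677 ,  0.01092251, -0.00904146]), 'grip_force': 0.0, 'grip_width': 87.17524103959308}
```

View pics/top0.png

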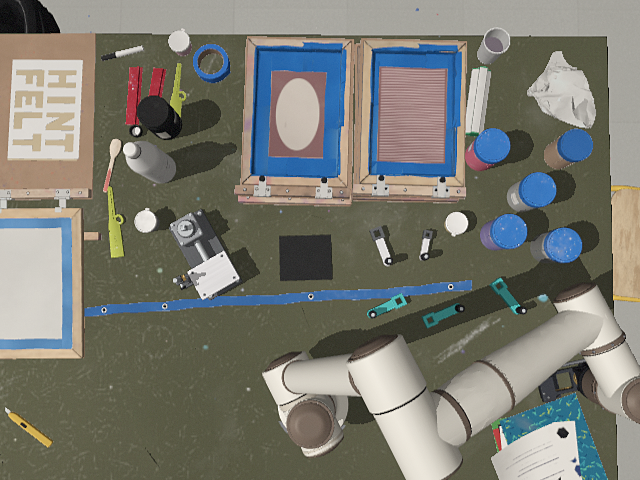

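View pics/side0.png

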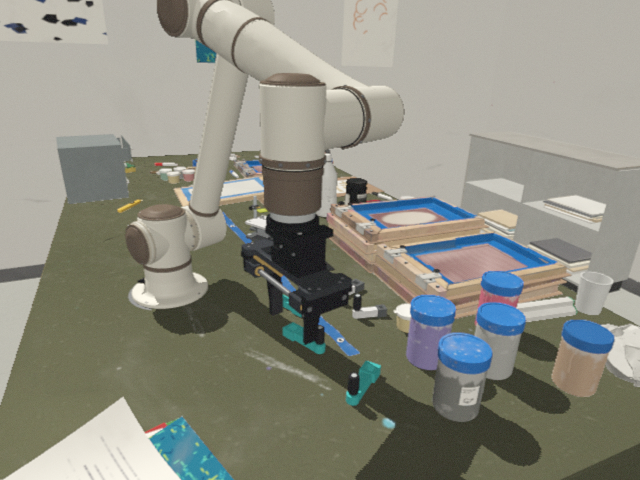

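The top view shows the jack (gearbox ~(190,230), platen ~(215,275)), the mat (305,257), the silver large crank (380,245), the small one (427,243) and the turquoise decoys below them. In the side view the gripper hides much of this.

```bash
python3 - <<'E'
from h import *
I=np.load('top0.npz')['I'];D=np.load('top0.npz')['D']
a=cv2.resize(I[200:310,160:260],None,fx=5,fy=5,interpolation=cv2.INTER_CUBIC)
b=cv2.resize(I[215:280,365:420],None,fx=5.4,fy=5.4,interpolation=cv2.INTER_CUBIC)
c=np.zeros((550,800,3),np.uint8);c[:,:500]=a;c[:b.shape[0],500:500+b.shape[1]]=b[:,:300]
cv2.imwrite('pics/crop1.png',c[...,::-1])
X=cloud('top',D)
print('floor z',np.median(X[290:300,280:330,2]))
z=X[...,2]
np.set_printoptions(linewidth=250)
print('crank z rows224-268,cols368-400');print(z[224:270:2,366:400:2].round().astype(int))
print('jack');print(z[206:300:3,168:244:3].round().astype(int))
print('shift guess',onz('top',190,230,88),onz('top',380,245,22),onz('top',305,257,3))
# mat mask
g=I.max(-1); m=((g<55)&(abs(z)<15)).astype(np.uint8);m[:225]=0;m[290:]=0;m[:,:270]=0;m[:,340:]=0
n,l,s,ce=cv2.connectedComponentsWithStats(m);k=1+s[1:,4].argmax();print(s[k]);r=cv2.minAreaRect(np.argwhere(l==k)[:,::-1].astype(np.float32));print(r)
print('mat',onz('top',*r[0],3),[onz('top',*p,3)[:2].round() for p in cv2.boxPoints(r)])
E
```

```text
floor z 2.4476903003627513
crank z rows224-268,cols368-400
[[   1    3    8    1   -5    9    1    2    1   -4    8    1   -4    0    6   -3    5]
 [  -1    1    4    1    4   -2   18   23    0   -1    8    4    3    0    1   -3   -2]
 [   1    3    0   -3   28   23   22   14    0    5    4    4   -4   -3    2   -2    8]
 [   2   -2   19   25   24 1588    3   21   20    1    0   -3    2    4    1   -2   -1]
 [   2    1   15   24    2    8    1   23   18    0    0    1    3   -5    3    0   -2]
 [   4    2    5   19   23   -1    1    9   25    0    7    2    1    8   -2    2    5]
 [   2   -1   -3   22   24   -3   22   21   28   23   -5    3   -1   -3    3   -1    0]
 [   3    2   -2    8   18   25   28   25   22    3    7    1   -1    4    1    4    2]
 [  -1    5    5   -2   16   18   17   19   23   23    5   -3   -4    5   -4   -2    3]
 [   3   -3    1   -6    6   21   12   26   13   16   13    4    2   -3    1    2   -4]
 [   6    2   -2   -2    3    7   18   20   19   20    0   -4   -4    4    1    1    6]
 [  -3    1    0    6    0   -4   19   16   18   21   19    1    2    1  
[... 4941 characters left out ...]
1    6    1    7   -2    1    0    2]
 [  -5   -1    4   -3   -5   -4   -3    3    4    8    2   67   68   59   20    7   12   -4   -3    1    6   11    1   -1    5   -1]
 [   5   -6    5   -7    3    5    1    4    9   -1    7    2    1    3   11    0    8    2    7    2    1   -2   -2   -5   -1   -4]]
shift guess [481.98730202 340.83889762  88.        ] [ 450.89754296 -186.77862697   22.        ] [415.10469656  27.4207354    3.        ]
[ 279  235   54   46 2292]
((305.5709533691406, 257.4836730957031), (44.467567443847656, 52.40718460083008), 88.36341857910156)
mat [413.72692523  25.75308591   3.        ] [array([475., 104.]), array([481., -47.]), array([353., -52.]), array([347.,  98.])]
```

View pics/crop1.png

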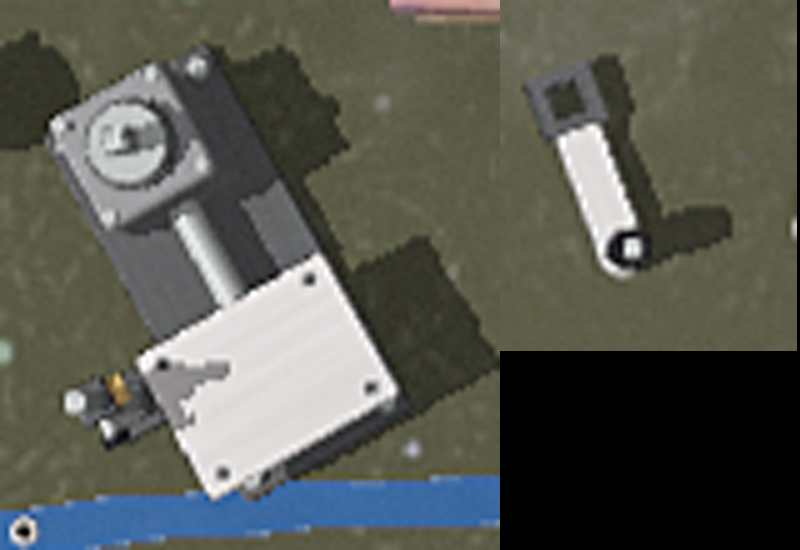

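The crop shows the shoulder circle at about px (185.2,227.7), and the brass pointer at about (184,277), left of the platen's edge. The large crank's hole is at about (377.0,232.6) and its grip top at about (388.7,260.3).

```bash
python3 - <<'E'
from h import *
np.set_printoptions(linewidth=220)
Is=[];Ds=[]
for i in range(16):
    I,D=arm.capture('top');Is.append(I.astype(float));Ds.append(D)
I=np.mean(Is,0);D=np.median(Ds,0).astype(np.float32);np.savez('avg.npz',I=I,D=D)
X=cloud('top',D);z=X[...,2]
# crank: mask by height
m=((z>10)&(z<75)).astype(np.uint8);m[:215]=0;m[275:]=0;m[:,:365]=0;m[:,:]*=1;m[:,402:]=0
ys,xs=np.nonzero(m);print('crank px',len(xs))
arm_=(I.min(-1)>170)&(m>0);P=X[arm_&(z<32)];P=np.array([onz('top',u,v,20) for v,u in np.argwhere(arm_&(z<35)).tolist()])
vx,vy,x0,y0=cv2.fitLine(P[:,:2].astype(np.float32),cv2.DIST_L2,0,.01,.01).ravel();print('arm line',vx,vy,x0,y0,np.degrees(np.arctan2(vy,vx)))
g=I.mean(-1)
hub=(m>0)&(z<40); hub[246:]=0
print('z hub');print(z[224:246,370:390].round().astype(int));print(g[224:246,370:390].astype(int))
grip=(m>0)&(z>50);v,u=np.argwhere(grip).mean(0);print('grip',u,v,onz('top',u,v,62))
hh=np.argwhere((m>0)&(z>10));
# shoulder
print('shaft z');print(z[218:240,174:198].round().astype(int));print(g[218:240,174:198].astype(int))
s=(z>83)&(z<130);s[:215]=0;s[243:]=0;s[:,:170]=0;s[:,202:]=0
v,u=np.argwhere(s).mean(0);print('shoulder',s.sum(),u,v,onz('top',u,v,88))
pl=(z>52)&(z<72)&(I.min(-1)>150);pl[:245]=0;pl[305:]=0;pl[:,:180]=0;pl[:,250:]=0
k=cv2.minAreaRect(np.argwhere(pl)[:,::-1].astype(np.float32));c=[onz('top',*p,62)[:2].round(1) for p in cv2.boxPoints(k)];print('platen',k,c,onz('top',*k[0],62),np.median(z[pl]))
print('pointer z');print(z[266:292,172:196].round().astype(int))
print('R-B');print((I[266:292,172:196,0]-I[266:292,172:196,2]).astype(int))
b=(z>190)|((z>30)&(I.min(-1)>120));b[190:]=0;b[:130]=0;b[:,:118]=0;b[:,185:]=0
print('bottle',[ (zz,X[b&(abs(z-zz)<25)].mean(0).round()) for zz in (60,120,180,240) if (b&(abs(z-zz)<25)).any()])
E
```

```text
crank px 365
arm line 0.9558187 0.29395673 439.62735 -193.8394 17.094988
z hub
[[ 2  2  1  1  3  2  2  0  2  2  3  1  2  2  2  2  4  2  1  0]
 [ 2  3  2  2  2  3  1  1  3  1  3  0  4  2  1  3  2  3  1  1]
 [ 2  2  2  1  1  1  3  2 24 23 23  3  2  0  2  2  2  2  2  2]
 [ 2  1  2  1  3  3 23 23 24 22 22 25  3  1  2  0  2  3  3  2]
 [ 2  0  1 24 23 25 23 24 22 23 24 22  2  3  0  1  0  2  1 -2]
 [22 25 24 23 22 23 23 21 20 23 24 25  2  4  2  1  2 -1  0  2]
 [23 23 23 25 23 22 15 -1  2 21 24 22 22  1  1  0  1  1  2  2]
 [21 22 25 21  4  3  3  1  0 12 22 24 24  0  0  0  2  1  2  2]
 [11 24 24 24  2  3  3  0  2  2 20 23 24 24  0  1 -1  1  2  2]
 [ 4 24 23 23  1  4  3  3  2  2 18 23 22 24  2  2  0  1  1  1]
 [ 1 21 22 23 21  1  0  2  1  0  8 23 22 24  1  2 -2  0  1 -1]
 [ 0 12 23 24 21  0  1  1  0  1 23 24 23 24 22  0  0  0  0  0]
 [ 2  3 23 23 22  0  1 22 22 24 23 23 22 23 24  0  0  0  0  1]
 [ 2  1 18 22 24 20 25 22 24 23 22 22 24 11  0 -1  2  0  2  1]
 [ 1  3  5 21 23 22 23 21 23 22 21 21 21 20  0  3 -1  2  1  0]
 [-1  0  1 23 23 22 22 23 21 21 20 20 21 20 -1  1  2  0 -2  0]
 [ 1  0  0 13
[... 11601 characters left out ...]
  -3  -2  -1  -1  -1  -3  -4  -5   1  18  19  21  22  18   1]
 [ 21  20  19  18  20  20  22  23  16  -3  -3  -2  -3  -3  -5  -2  15  18  21  20  19  19  23   5]
 [ 21  20  20  20  21  21  22  23  10  -4  -4  -6   8   7   4  18  22  20  19  19  20  20  23  14]
 [ 21  20  20  20  20  20  22  22  21  -4   1  20  20  20  18  20  21  20  20  19  21  20  23  23]
 [ 21  20  20  21  20  18  20  20  22  17  18  22  21  20  21  21  19  20  20  20  21  20  20  22]
 [ 22  20  20  21  20  20  20  18  21  22  20  21  20  20  20  20  20  19  20  21  19  19  18  20]]
bottle [(60, array([671., 461.,  60.])), (120, array([641., 471., 123.])), (180, array([652., 447., 189.])), (240, array([666., 449., 242.]))]
```

The averaged depth is good to about 1 mm. The platen top reads 62.4 and the pointer blade's top about 94.7, so the needed rise is about 31 mm. The jack's yaw is about 31°, and the shaft square is about 5° from the world axes. I'll refine the hub and shaft centres and then start moving.

```bash
cat >> h.py <<'E'
def go(x,y,z,h):
    """shift (cm, current tool axes) and roll to the TCP target, heading h deg of tool x"""
    s=arm.read_state();M=q2m(s['orientation']);p=s['tcp_pos'];d=M.T@(np.array([x,y,z])-p)
    hd=np.degrees(np.arctan2(M[1,0],M[0,0])); r=np.radians((hd-h+180)%360-180)
    print('t',s['time'],'tcp',p.round(1),'head',hd.round(2),'tilt',np.degrees(np.arccos(-M[2,2])).round(2),'F',s['wrist_force'].round(1),'w',round(s['grip_width'],1),'gf',round(s['grip_force'],1),'j',s['joint_pos'].round(2))
    print(' shift cm',(d/10).round(2),'roll',r.round(3))
E
python3 - <<'E'
from h import *
a=np.load('avg.npz');I=a['I'];D=a['D'];z=cloud('top',D)[...,2]
m=((z>14)&(z<40)).astype(np.uint8);m[:222]=0;m[275:]=0;m[:,:366]=0;m[:,402:]=0
g=I.min(-1)
P=np.array([onz('top',u,v,21)[:2] for v,u in np.argwhere(m>0)])
d=np.array([np.cos(np.radians(-162.7)),np.sin(np.radians(-162.7))])
grip=onz('top',388.57,260.33,62)[:2]
for ang in (-162,-163,-164):
    t=np.radians(ang);d=np.array([np.cos(t),np.sin(t)]);n=np.array([-d[1],d[0]]);A=(P-grip)@d;B=(P-grip)@n
    hb=A<-72;ar=(A>-62)&(A<-20)
    print(ang,'hub end',np.percentile(A,[0,2]),'n-range hub',B[hb].min(),B[hb].max(),'arm n',B[ar].mean(),np.polyfit(A[ar],B[ar],1))
k=cv2.minAreaRect(np.array([[u,v] for v,u in np.argwhere(m[:238]>0) if g[v,u]<130],np.float32));print(k,onz('top',*k[0],22))
print('shoulder',onz('top',184.6,228,88),'nose',onz('top',182,226.7,117))
s=z>112;s[:220]=0;s[235:]=0;s[:,:174]=0;s[:,198:]=0;v,u=np.argwhere(s).mean(0);print('nose',u,v,s.sum(),onz('top',u,v,116))
go(453.6,-190.7,246.5,-163)
E
python3 -m jog '[[[-4,3.4,0,-0.02,8.7],[-4,3.4,0,-0.02,8.7],[-4,3.4,0,-0.02,8.7],[-4,3.4,0,-0.01,8.7],[-4,3.4,0,0,8.7]]]' 30
python3 -m jog '[[[-4,3.3,0,0,7],[-4,3.3,0,0,6],[-4,3.3,0,0,6],[-4,3.3,0,0,5],[-3,2.5,0,0,5]]]'
python3 -c "
from h import *
go(453.6,-190.7,100,-163)"
```

```text
-162 hub end [-102.67162242 -100.79322562] n-range hub -20.243883012149077 14.377458799976207 arm n -1.113730034560366 [0.04264334 0.63478712]
-163 hub end [-102.75913132 -100.81753513] n-range hub -21.91317342180341 13.10180965779414 arm n -1.829166396089063 [0.05432288 0.39685503]
-164 hub end [-102.81533879 -100.59044191] n-range hub -23.57578886655575 11.822169577470259 arm n -2.4912933665129358 [0.07524723 0.60183649]
((376.8500061035156, 232.55003356933594), (11.700427055358887, 12.016654968261719), 71.56504821777344) [ 486.4173837  -177.63528602   22.        ]
shoulder [487.34824385 355.89032177  88.        ] nose [488.03315449 355.31654863 117.        ]
nose 182.65 227.2 20 [486.79442904 353.7873884  116.        ]
t 0.9 tcp [ 139.3 -609.3  247.6] head -167.12 tilt 0.0 F [0.4 0.6 0.1] w 87.1 gf 0.0 j [-1.09  0.38  0.01  0.   -1.19 -0.26]
 shift cm [-39.97  33.8    0.1 ] roll -0.072
time: 1.52
tcp_pos: [289.0, -391.8, 247.8]
orientation: [0.0, -0.147, 0.989, -0.0]
wrist_force: [0.6, -1.6, 0.5]
grip_width: 86.9
grip_force: 0.0
time: 2.15
tcp_pos: [425.4, -186.0, 248.0]
orientation: [0.001, -0.148, 0.989, -0.0]
wrist_force: [0.1, -0.9, -0.5]
grip_width: 52.1
grip_force: 0.0
t 2.15 tcp [ 425.4 -186.   248. ] head -163.03 tilt 0.06 F [ 0.1 -0.9 -0.5] w 52.1 gf 0.0 j [-0.06  0.11 -0.37  0.   -1.09 -1.21]
 shift cm [-2.54 -1.26 14.8 ] roll -0.001
```

The crank heads -160°, with its hub at (486.4,-177.6), so the arm's middle is at (454.5,-189.3).

```bash
python3 -c "
from h import *
go(454.5,-189.3,28,-160)"
python3 -m jog '[[[-2.6,-1.17,0,-0.052,5],[0,0,6,0,5],[0,0,6,0,5],[0,0,5,0,5],[0,0,0,0,5]]]' 
python3 -c "
from h import *
go(454.5,-189.3,28,-160)"
```

```text
t 2.15 tcp [ 425.4 -186.   248. ] head -163.03 tilt 0.06 F [ 0.1 -0.9 -0.5] w 52.1 gf 0.0 j [-0.06  0.11 -0.37  0.   -1.09 -1.21]
 shift cm [-2.66 -1.15 22.  ] roll -0.053
time: 2.78
tcp_pos: [450.1, -191.2, 74.6]
orientation: [-0.004, -0.172, 0.985, 0.001]
wrist_force: [-0.4, 0.0, 0.2]
grip_width: 50.1
grip_force: 0.0
t 2.775 tcp [ 450.1 -191.2   74.6] head -160.15 tilt 0.52 F [-0.4  0.   0.2] w 50.1 gf 0.0 j [-0.07  0.37 -0.53 -0.   -0.68 -1.16]
 shift cm [-0.52  0.01  4.66] roll -0.003
```

```bash
python3 -m jog '[[[-0.4,0,2.5,0,5],[-0.1,0,2.2,0,5],[0,0,0,0,5]]]' 
python3 -m jog '[[[0,0,0,0,2],[0,0,0,0,1.5],[0,0,0,0,1.5],[0,0,0,0,1.5],[0,0,0,0,1.5]]]' 40
python3 -c "
from h import *
go(454.5,-189.3,28,-160)"
```

```text
time: 3.15
tcp_pos: [458.3, -189.8, 31.6]
orientation: [0.0, -0.173, 0.985, -0.0]
wrist_force: [0.1, -0.4, -0.0]
grip_width: 49.8
grip_force: 0.0
time: 3.78
tcp_pos: [457.7, -189.6, 31.3]
orientation: [0.0, -0.173, 0.985, -0.0]
wrist_force: [-0.4, 1.3, 5.5]
grip_width: 24.1
grip_force: 39.9
t 3.775 tcp [ 457.7 -189.6   31.3] head -160.09 tilt 0.03 F [-0.4  1.3  5.5] w 24.1 gf 39.9 j [-0.06  0.45 -0.56  0.   -0.56 -1.16]
 shift cm [0.29 0.14 0.33] roll -0.002
```

```bash
python3 -m jog '[[[0,0,-3,0,1.5],[0,0,-4,0,1.5],[0,0,-4,0,1.5],[0,0,-4,0,1.5],[0,0,0,0,1.5]]]'
python3 -c "
from h import *
go(456.4,351.7,175,-160)"
```

```text
time: 4.4
tcp_pos: [459.0, -190.0, 183.3]
orientation: [0.003, -0.173, 0.985, -0.001]
wrist_force: [-0.4, 0.0, -2.6]
grip_width: 23.5
grip_force: 39.9
t 4.4 tcp [ 459.  -190.   183.3] head -160.12 tilt 0.39 F [-0.4  0.  -2.6] w 23.5 gf 39.9 j [-0.06  0.23 -0.4   0.   -0.94 -1.16]
 shift cm [-18.17  51.03   0.78] roll -0.002
```

```bash
python3 -m jog '[[[-1.5,4.25,0,0,1.5],[-1.5,4.25,0,0,1.5],[-1.5,4.25,0,0,1.5],[-1.5,4.25,0,0,1.5],[-1.5,4.25,0,0,1.5]]]'
python3 -m jog '[[[-1.5,4.25,0,0,1.5],[-1.5,4.25,0,0,1.5],[-1.5,4.25,0,0,1.5],[-1.5,4.25,0,0,1.5],[-1.5,4.25,0,0,1.5]]]'
python3 -m jog '[[[-1.5,4.25,0,0,1.5],[-1.5,4.25,0,0,1.5],[0,0,0,0.122,1.5],[0,0,0,0.122,1.5],[0,0,0,0,1.5]]]'
python3 - <<'E'
from h import *
go(456.4,351.7,175,-174)
for i in range(6):
    I,D=arm.capture('top')
    if i==0:J=[];K=[]
    J.append(I);K.append(D)
D=np.median(K,0).astype(np.float32);np.savez('t2.npz',I=I,D=D)
S,_=arm.capture('side')
a=cv2.resize(I[195:300,140:245],None,fx=5,fy=5,interpolation=cv2.INTER_CUBIC)
u,v=map(int,proj('side',[487,355,100]));print(u,v)
u=min(max(u,35),605);v=min(max(v,40),440)
b=cv2.resize(S[v-35:v+40,u-35:u+34],None,fx=4,fy=4,interpolation=cv2.INTER_CUBIC)
c=np.zeros((525,800,3),np.uint8);c[:,:525]=a;c[:300,525:800]=b[:,:275]
cv2.imwrite('pics/c2.png',c[...,::-1])
E
```

```text
time: 5.03
tcp_pos: [454.4, 36.7, 178.9]
orientation: [-0.002, -0.172, 0.985, -0.0]
wrist_force: [0.1, 0.1, -2.5]
grip_width: 23.5
grip_force: 39.9
time: 5.65
tcp_pos: [452.8, 261.7, 178.5]
orientation: [-0.002, -0.172, 0.985, -0.001]
wrist_force: [2.0, 0.6, -2.0]
grip_width: 23.4
grip_force: 39.9
time: 6.28
tcp_pos: [452.5, 350.4, 178.4]
orientation: [-0.002, -0.052, 0.999, -0.001]
wrist_force: [-1.1, -0.6, -1.8]
grip_width: 23.4
grip_force: 39.9
t 6.275 tcp [452.5 350.4 178.4] head -174.05 tilt 0.23 F [-1.1 -0.6 -1.8] w 23.4 gf 39.9 j [ 0.94  0.36 -0.22 -0.   -1.   -2.41]
 shift cm [-0.4   0.09  0.34] roll -0.001
292 200
```

View pics/c2.png

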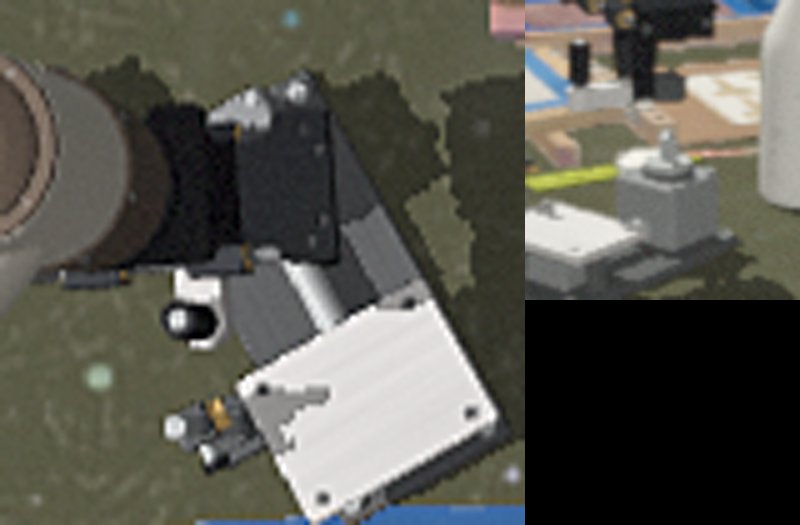

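The top crop shows the gripper hiding the hub. The grip's top is at crop (180,320), px (175.6,258.6). The side crop shows the crank hub hanging above the shaft nose, at crop (667,133), px (292.1,197.9).

```bash
python3 - <<'E'
from h import *
D=np.load('t2.npz')['D'];X=cloud('top',D);z=X[...,2]
s=(z>185)&(z<225);s[:250]=0;s[266:]=0;s[:,:168]=0;s[:,186:]=0
v,u=np.argwhere(s).mean(0);print('grip',s.sum(),u,v,z[s].mean(),onz('top',u,v,209),'expected 398.9 344.8')
for P in ([487.3,355,117],[487.3,355,88]):print('shaft pred',proj('side',P))
c=np.array([452.5,350.4]);t=np.radians(-174);x=np.array([np.cos(t),np.sin(t)]);y=np.array([-x[1],x[0]])
h=c-31.1*x;print('hub',h)
for a in(-17,17):
  for b in(-17,17):
    for zz in (147,169):
      q=h+a*x+b*y;print(a,b,zz,np.round(proj('side',[*q,zz]),1),end=' ')
S,_=arm.capture('side')
print();print(S[178:202,276:306].mean(-1).astype(int))
E
```

```text
grip 77 177.07792207792207 258.38961038961037 206.61615033722597 [398.79095584 340.4804246  209.        ] expected 398.9 344.8
shaft pred (np.float64(292.0849392896998), np.float64(196.28700397517323))
shaft pred (np.float64(292.07889944507076), np.float64(203.66842551769184))
hub [483.42963095 353.65083521]
-17 -17 147 [293.3 187.1] -17 -17 169 [293.4 181.4] -17 17 147 [297.4 189.4] -17 17 169 [297.4 183.6] 17 -17 147 [285.1 188.1] 17 -17 169 [285.1 182.4] 17 17 147 [289.1 190.4] 17 17 169 [289.1 184.6] 
[[122 121 102  57  41  44  41  37  25  27  20  32  27  44  73  98  97 100
   96 100 101  93  93  92  94  92  95  96  91  92]
 [ 93 100  88  59  34  38  40  32  29  24  22  25  30  44  82  91  92  91
   95  93  97  99  97  95  94  93  90  95  90  95]
 [ 99  96  89  63  42  35  43  32  24  24  26  38  31  48  86  96  95  95
   95  96 105 119 119 119 115 114 115 111 113 113]
 [131 116  90  67  39  44  44  32  30  23  21  22  30  74 110 114 106  95
  102 118 140 162 161 154 154 148 147 150 148 148]
 [177 162 123  88  41  36  46  40  23  26  22  31  33 103 144 140 126  89
  115 144 152 1
[... 1711 characters left out ...]
133 139 145 145 143 141
  137 149 151 153 150 153 152 155 149 152 152 151]
 [102 102 102 100 102 101 103 121 134 131 137 135 131 134 142 156 165 151
  138 146 151 152 150 151 151 152 152 151 151 152]
 [104 100 105 102 103 104 104 104 117 140 144 136 134 133 146 190 197 145
  139 147 154 152 153 152 151 152 152 151 151 150]
 [100 101  99 100 105  99 101 102 103 121 138 135 132 134 155 188 186 131
  132 146 149 152 149 153 149 146 145 139 140 142]
 [ 99 101 101  99 100 101  98 102 100 103 108 115 127 130 143 148 140 138
  140 137 147 143 132 125 121 117 107 113 118 125]
 [101 100 101  99 104 105 101 109 118 127 128 128 137 151 150 138 137 139
  134 122 123 124 107 102  98  99 102 100 102  94]]
```

```bash
python3 - <<'E'
from h import *
np.set_printoptions(linewidth=200)
D=np.load('t2.npz')['D'];X=cloud('top',D);z=X[...,2]
print(z[248:270,168:188].round().astype(int))
go(456.4,351.7,150,-174)
E
```

```text
[[317 280 245 242 245 244 241 239 242 249 250 249 249 249 251 250 249 251 250 249]
 [241 240 117   2   0   1  -1 170 170 249 250 250 249 250 248 248 249 247 247 248]
 [  3   0   1   0   2  -2   1 170 170 171 243 242 240 235 231 201 169 158  11  13]
 [  4   3   0  -1   1   3   0 169 170 169 168 167 170 171 171 169 166 158  13  13]
 [  3   0   3   1   2   2  -1 169 168 169 170 169 168 169 169 170 167 159  10  14]
 [  1  -1   0  -1   1  -1  -1 168 167 170 172 168 171 171 167 168 168 159  13  15]
 [  3   0   1   1   0   2   0  84 171 168 169 169 169 170 166 170 165 157  13  15]
 [  1  -1  -4   4   0   0 214 213 212 210 210 200 188 169 167 169 171 161  17  14]
 [  0   3  -1   0   3 211 210 212 209 210 213 207 204 190 178 169 170 162  83  12]
 [  1   1   1   0 210 211 213 212 211 212 213 212 204 196 185 169 169 162 153  12]
 [ -1   0   0   3 211 212 215 211 213 209 210 209 206 196 186 177 167 167 157  15]
 [  1   2  -2   2 208 210 211 213 212 211 213 212 203 198 188 177 169 168 157  15]
 [ -2  -3   1   2 208 212 212 211 213 210 211 212 202 192 188 172 170 166 159  12]
 [  0   1  -1   1  -1
[... 196 characters left out ...]
68 170 169 169 158   4   6   7]
 [  2  -1   1   1   3   3   4   1   4   4   5   4   5 163 156   6   4   4   4   4]
 [  1   1   1  -1  -1   3   2   3   1   4   2   6   3   4   5   3   5   4   3   3]
 [  2   0   0   2   2   2  -2   2   2   5   1  -1   4   2   5   6   3   5   3   5]
 [ -1   1   2   2  -2   3   4   1   1   5   4   5   6   3   5   7   3   3   7   7]
 [ -1   3   2  -1   1   3   1   1   3   3  -1   5   7   7   6  10   3   5   3   4]
 [  0   1  -1   0   0   2   6   5   5   4   5   4   4   5   7   3   4   6   2   4]]
t 6.675 tcp [453.4 351.  180.6] head -174.1 tilt 0.01 F [ 0.4 -0.3 -1.3] w 23.7 gf 39.9 j [ 0.94  0.35 -0.22 -0.   -1.   -2.41]
 shift cm [-0.31  0.04  3.06] roll -0.002
```

```bash
python3 -m jog '[[[-0.42,-0.16,1,0,1.5],[0,0,1.2,0,1.5],[0,0,0.7,0,1.5],[0,0,0,0,1.5]]]' 40
python3 -m jog '[[[0,0,0.5,0,1.5],[0,0,0.3,0,1.5],[0,0,0,0,1.5]]]'
python3 - <<'E'
from h import *
go(456.4,351.7,119.3,-174)
S,_=arm.capture('side');I,_=arm.capture('top')
b=cv2.resize(S[165:225,255:335],None,fx=9,fy=9,interpolation=cv2.INTER_CUBIC)
cv2.imwrite('pics/c3.png',b[...,::-1])
E
```

```text
time: 7.18
tcp_pos: [457.4, 349.5, 150.4]
orientation: [-0.001, -0.051, 0.999, -0.001]
wrist_force: [-0.4, 0.0, -2.1]
grip_width: 23.8
grip_force: 39.9
time: 7.55
tcp_pos: [457.6, 349.9, 143.4]
orientation: [-0.0, -0.051, 0.999, -0.0]
wrist_force: [-0.4, -0.5, -2.4]
grip_width: 23.5
grip_force: 39.9
t 7.55 tcp [457.6 349.9 143.4] head -174.11 tilt 0.02 F [-0.4 -0.5 -2.4] w 23.5 gf 39.9 j [ 0.93  0.4  -0.26 -0.   -0.92 -2.4 ]
 shift cm [0.1  0.19 2.41] roll -0.002
```

View pics/c3.png

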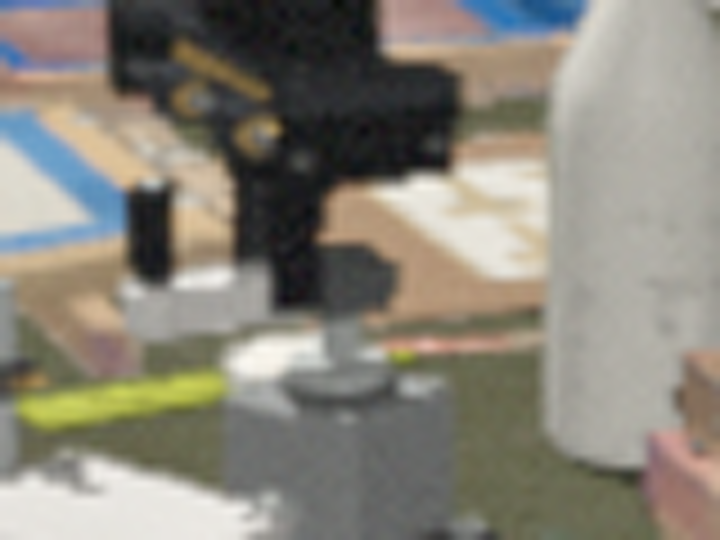

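The side crop shows the hub at (357,280) just starting over the nose (342,340). I had the sign of tool y wrong: the hub needs to go about 3 mm to +y, which also shifts it left in this view as needed.

```bash
python3 -m jog '[[[0,0.3,0,0,1.5],[0,0,0.3,0,1.5],[0,0,0.3,0,1.5],[0,0,0,0,1.5]]]' 40
python3 -m jog '[[[0,0,0.3,0,1.5],[0,0,0.2,0,1.5],[0,0,0,0,1.5]]]'
```

```text
time: 8.15
tcp_pos: [457.2, 352.7, 137.1]
orientation: [-0.0, -0.051, 0.999, -0.0]
wrist_force: [0.1, -0.2, -1.9]
grip_width: 23.5
grip_force: 39.9
time: 8.52
tcp_pos: [457.3, 352.8, 132.3]
orientation: [-0.0, -0.051, 0.999, -0.0]
wrist_force: [-1.0, -0.6, -1.7]
grip_width: 23.6
grip_force: 39.9
```

```bash
python3 -m jog '[[[0,0,0.4,0,1.5],[0,0,0.3,0,1.5],[0,0,0.3,0,1.5],[0,0,0,0,1.5]]]' 40
python3 -m jog '[[[0,0,0.15,0,1.5],[0,0,0.1,0,1.5],[0,0,0,0,1.5]]]'
```

```text
time: 9.02
tcp_pos: [457.3, 352.8, 122.2]
orientation: [-0.0, -0.051, 0.999, -0.0]
wrist_force: [0.3, -0.0, -1.7]
grip_width: 23.6
grip_force: 39.9
time: 9.4
tcp_pos: [457.4, 352.9, 120.0]
orientation: [-0.0, -0.051, 0.999, -0.0]
wrist_force: [0.6, 0.0, -2.0]
grip_width: 23.7
grip_force: 39.9
```

```bash
python3 -m jog '[[[0,0,0.1,0,1.5],[0,0,0,0,1.5]]]' 40
python3 -m jog '[[[0,0,0.1,0,1.5],[0,0,0,0,1.5]]]'
python3 -m jog '[[[0,0,0.1,0,1.5],[0,0,0,0,1.5]]]'
```

```text
time: 9.65
tcp_pos: [457.5, 353.0, 119.3]
orientation: [0.0, -0.051, 0.999, 0.0]
wrist_force: [0.5, 0.4, -0.4]
grip_width: 23.6
grip_force: 39.9
time: 9.9
tcp_pos: [457.9, 353.3, 119.2]
orientation: [0.001, -0.052, 0.999, 0.0]
wrist_force: [-1.1, -1.3, 5.3]
grip_width: 23.9
grip_force: 39.9
time: 10.15
tcp_pos: [458.1, 353.5, 119.2]
orientation: [0.001, -0.052, 0.999, 0.001]
wrist_force: [-2.6, -1.9, 9.6]
grip_width: 23.5
grip_force: 39.9
```

Seated: TCP is at z 119.2 with contact force. Next I release, lift and move over to the upright grip at heading -150.

```bash
python3 -m jog '[[[0,0,0,0,5],[0,0,0,0,5],[0,0,0,0,5],[0,0,-3,0,5],[0,0,-4,0,5]]]' 20
python3 -m jog '[[[2.7,0,0,-0.14,5],[2.5,0,0,-0.14,5],[0,0,0,-0.14,5],[0,0,0,0,5]]]'
python3 - <<'E'
from h import *
np.set_printoptions(linewidth=200)
go(402.7,346.1,137,-150)
K=[];
for i in range(8):
    I,D=arm.capture('top');K.append(D)
S,_=arm.capture('side')
D=np.median(K,0).astype(np.float32);X=cloud('top',D);z=X[...,2]
np.savez('t3.npz',I=I,D=D,S=S)
print(z[212:246,164:206:1].round().astype(int)[::2,::2])
b=(z>225)&(z<265);b[190:]=0;b[:120]=0;b[:,:110]=0;b[:,185:]=0;print('bottle',b.sum(),np.median(X[b],0))
cv2.imwrite('pics/c4.png',cv2.resize(np.hstack([I[190:300,140:220],S[160:270,240:320]]),None,fx=5,fy=5,interpolation=cv2.INTER_CUBIC)[...,::-1])
E
```

```text
time: 10.78
tcp_pos: [456.9, 352.4, 186.3]
orientation: [-0.001, -0.051, 0.999, -0.001]
wrist_force: [0.2, 0.2, 0.9]
grip_width: 49.6
grip_force: 0.0
time: 11.28
tcp_pos: [406.1, 344.2, 187.0]
orientation: [0.0, -0.258, 0.966, 0.0]
wrist_force: [0.3, 0.1, -0.9]
grip_width: 49.8
grip_force: 0.0
t 11.275 tcp [406.1 344.2 187. ] head -150.12 tilt 0.01 F [ 0.3  0.1 -0.9] w 49.8 gf 0.0 j [ 1.01  0.28 -0.31 -0.   -0.98 -2.06]
 shift cm [0.2  0.33 5.  ] roll -0.002
[[  1  -1   0   1   2   2   1   2   0   0   1  -1   1  75   3  13  10  18  20  12   4]
 [  0   5   2   4   1   2  -1   1   2   1   3  69  73  79  76  56  14  17  20  13  11]
 [  0   3   0   1   0   2  -3   1   3   1  74  77  76  78  75  72  42  15  10  11  13]
 [  1   3   0   1   0   0  -2   0  74  79  76  73  78  75  78  73  60  27  12  12  13]
 [  3   4   2   4   5   0  75  76  76  81  83  81 111  79  75  77  75  48  12  14  11]
 [ -2   1   3   1  71  77 111 112 112 113 112 113 114  91  81 175 166  65  35  14  12]
 [  1  -4   0  75  81  77 111 110 105 103  99 110 108  92 276 275 277  76  56  16  15]
 [ -2  -2   2  13  77  77 11
[... 194 characters left out ...]
4 275 276 275 276 274 276 275  70  39]
 [  3 336 334 333 333 333  74 110 257 256 255 276 274 277 276 274 274 276 275 269  59]
 [333 334 334 334 334 332 329 257 256 259 275 277 276 275 275 275 277 276 274 274  56]
 [379 332 333 334 334 333 333 318 300 279 276 276 274 276 273 277 274 276 276 274 269]
 [429 387 364 331 334 333 331 330 312 290 276 274 275 275 276 276 274 276 275 273 276]
 [433 425 385 365 324 334 334 333 320 301 280 276 278 276 277 276 274 276 275 275 276]
 [437 430 396 377 342 319 333 332 333 311 292 274 274 276 276 276 276 274 277 276 275]
 [442 429 411 387 370 341 332 330 333 325 303 282 276 277 276 276 274 274 274 274 275]]
bottle 230 [666.81299576 447.08066911 249.58006819]
```

View pics/c4.png

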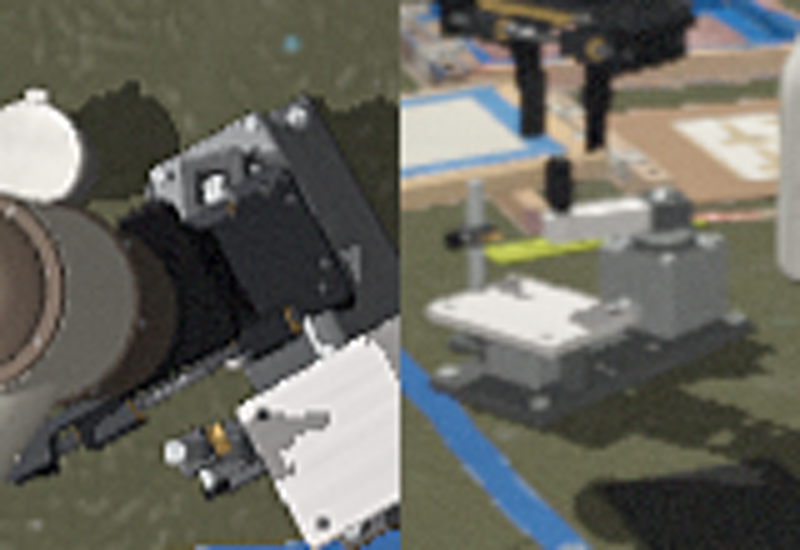

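The crank is seated in both views: hub round the shaft nose, arm level, platen low. Now I grip the handle.

```bash
python3 -m jog '[[[0.2,0.33,1.5,0,5],[0,0,2,0,5],[0,0,1.5,0,5],[0,0,0,0,2],[0,0,0,0,1.5]]]' 20
python3 -m jog '[[[0,0,0,0,1.5],[0,0,0,0,1.5]]]' 20
python3 - <<'E'
from h import *
go(402.7,346.1,137,-150)
s=arm.read_state();p=s['tcp_pos'];M=q2m(s['orientation'])[:2,:2]
c=np.array([487.2,355]);v=p[:2]-c;print('r',np.hypot(*v),'phi',np.degrees(np.arctan2(v[1],v[0])))
f0=-174
for k in range(0,29):
    a,b=[c+85*np.array([np.cos(np.radians(f)),np.sin(np.radians(f))]) for f in(f0-20*k,f0-20*k-20)]
    if k==0:a=p[:2]
    d=M.T@(b-a)/10;print(k,f0-20*k-20,'[%.2f,%.2f,0,0,1.5],'%tuple(d),b.round(0))
E
```

```text
time: 12.35
tcp_pos: [403.2, 346.4, 137.3]
orientation: [0.0, -0.259, 0.966, 0.0]
wrist_force: [0.3, -0.3, -0.1]
grip_width: 37.1
grip_force: 0.0
time: 12.6
tcp_pos: [403.1, 346.3, 137.6]
orientation: [0.0, -0.258, 0.966, 0.0]
wrist_force: [0.1, 0.2, -0.7]
grip_width: 21.2
grip_force: 20.0
t 12.6 tcp [403.1 346.3 137.6] head -150.05 tilt 0.07 F [ 0.1  0.2 -0.7] w 21.2 gf 20.0 j [ 1.02  0.34 -0.37  0.   -0.86 -2.06]
 shift cm [0.04 0.01 0.06] roll -0.001
r 84.5691188901758 phi -174.0681615961061
0 -194 [-1.61,2.46,0,0,1.5], [405. 376.]
1 -214 [-2.39,1.74,0,0,1.5], [417. 403.]
2 -234 [-2.84,0.82,0,0,1.5], [437. 424.]
3 -254 [-2.94,-0.20,0,0,1.5], [464. 437.]
4 -274 [-2.70,-1.20,0,0,1.5], [493. 440.]
5 -294 [-2.13,-2.05,0,0,1.5], [522. 433.]
6 -314 [-1.30,-2.65,0,0,1.5], [546. 416.]
7 -334 [-0.31,-2.94,0,0,1.5], [564. 392.]
8 -354 [0.71,-2.86,0,0,1.5], [572. 364.]
9 -374 [1.65,-2.45,0,0,1.5], [570. 334.]
10 -394 [2.39,-1.74,0,0,1.5], [558. 307.]
11 -414 [2.84,-0.82,0,0,1.5], [537. 286.]
12 -434 [2.94,0.20,0,0,1.5], [511. 273.]
13 -454 [2.70,1.20,0,0,1.5], [481. 270.]
14 -474 [2.13,2.05,0,0,1.5], [453. 277.]
15 -494 [1.30,2.65,0,0,1.5], [428. 294.]
16 -514 [0.31,2.94,0,0,1.5], [411. 318.]
17 -534 [-0.71,2.86,0,0,1.5], [403. 346.]
18 -554 [-1.65,2.45,0,0,1.5], [405. 376.]
19 -574 [-2.39,1.74,0,0,1.5], [417. 403.]
20 -594 [-2.84,0.82,0,0,1.5], [437. 424.]
21 -614 [-2.94,-0.20,0,0,1.5], [464. 437.]
22 -634 [-2.70,-1.20,0,0,1.5], [493. 440.]
23 -654 [-2.13,-2.05,0,0,1.5], [522. 433.]
24 -674 [-1.30,-2.65,0,0,1.5], [546. 416.]
25 -694 [-0.31,-2.94,0,0,1.5], [564. 392.]
26 -714 [0.71,-2.86,0,0,1.5], [572. 364.]
27 -734 [1.65,-2.45,0,0,1.5], [570. 334.]
28 -754 [2.39,-1.74,0,0,1.5], [558. 307.]
```

```bash
python3 -m jog '[[[-1.61,2.46,0,0,1.5],[-2.39,1.74,0,0,1.5],[0,0,0,0,1.5]]]' 20
python3 -c "
from h import *
go(417,403,137,-150)
K=[arm.capture('top')[1] for i in range(6)];z=cloud('top',np.median(K,0).astype(np.float32))[...,2];print(np.median(z[280:290,200:212]),z[275:280,183:185])"
```

```text
time: 12.98
tcp_pos: [416.8, 404.1, 137.3]
orientation: [0.001, -0.259, 0.966, 0.001]
wrist_force: [-1.7, 1.9, 2.7]
grip_width: 21.1
grip_force: 20.0
t 12.975 tcp [416.8 404.1 137.3] head -149.99 tilt 0.11 F [-1.7  1.9  2.7] w 21.1 gf 20.0 j [ 1.05  0.41 -0.25 -0.   -0.91 -2.1 ]
 shift cm [ 0.04 -0.11  0.03] roll 0.0
63.43168723867768 [[94.05397127 11.96035972]
 [96.62860864 93.64607689]
 [92.76170554 93.49440984]
 [95.30974432 95.76559529]
 [94.68066671 92.88040848]]
```

It's winding: the platen has risen about 1 mm after the play was taken up. I carry on.

```bash
python3 -m jog '[[[-2.84,0.82,0,0,1.5],[-2.94,-0.20,0,0,1.5],[-2.7,-1.2,0,0,1.5],[-2.13,-2.05,0,0,1.5],[0,0,0,0,1.5]]]' 20
python3 -c "
from h import *
go(522,433,137,-150)"
```

```text
time: 13.9
tcp_pos: [523.6, 431.7, 137.4]
orientation: [0.001, -0.257, 0.966, 0.0]
wrist_force: [1.0, 2.3, 2.1]
grip_width: 21.1
grip_force: 20.0
t 13.9 tcp [523.6 431.7 137.4] head -150.18 tilt 0.13 F [1.  2.3 2.1] w 21.1 gf 20.0 j [ 0.93  0.56  0.01  0.   -1.02 -1.98]
 shift cm [0.07 0.19 0.04] roll -0.003
```

Forces stay low, and the commanded path is the circle.

```bash
python3 -m jog '[[[-1.3,-2.65,0,0,1.5],[-0.31,-2.94,0,0,1.5],[0.71,-2.86,0,0,1.5],[1.65,-2.45,0,0,1.5],[0,0,0,0,1.5]]]' 20
python3 -m jog '[[[2.39,-1.74,0,0,1.5],[2.84,-0.82,0,0,1.5],[2.94,0.2,0,0,1.5],[2.7,1.2,0,0,1.5],[0,0,0,0,1.5]]]' 20
python3 -c "
from h import *
go(481,270,137,-150)
K=[arm.capture('top')[1] for i in range(6)];X=cloud('top',np.median(K,0).astype(np.float32));z=X[...,2];print(z[270:300:3,180:232:3].round().astype(int))"
```

```text
time: 14.52
tcp_pos: [568.5, 332.3, 137.4]
orientation: [-0.001, -0.257, 0.966, -0.0]
wrist_force: [0.2, 0.2, 1.3]
grip_width: 21.0
grip_force: 20.0
time: 15.15
tcp_pos: [479.8, 270.4, 137.6]
orientation: [0.0, -0.259, 0.966, 0.0]
wrist_force: [0.9, -0.0, 1.3]
grip_width: 21.1
grip_force: 20.0
t 15.15 tcp [479.8 270.4 137.6] head -149.92 tilt 0.03 F [ 0.9 -0.   1.3] w 21.1 gf 20.0 j [ 0.81  0.37 -0.33  0.   -0.88 -1.85]
 shift cm [-0.08 -0.09  0.06] roll 0.001
[[  5   6   6  78  75  76  78  75  77  76  78  76  76  77  77  77  74  77]
 [  7   7  77  79  78  75  72  79  78  77  77  78  76  77  77  77  79  74]
 [ 99  94  16  75  78  76  79  78  76  73  72  80  79  75  76  77  77  75]
 [ 99  94  37  20  75  79  80  80  79  80  76  77  78  77  74  79  76  78]
 [101  95  19  15  77  77  77  78  77  77  77  78  75  78  80  79  74  73]
 [ 96  96  13  13   5  77  76  76  78  77  76  80  77  75  79  75  13  13]
 [ 99  97   5   2   4  77  75  76  74  79  76  78  74  77  16  13  11   1]
 [  4   3   1   3   3   1  77  79  76  76  76  76  10  14  15   8   1   2]
 [ -3   1  -1   2   2   0  75  77  76  79  78  14  12  12   0   2   6   4]
 [ -2   2   0   0  -1   1   3  75  79  10  12  13   2   4   0   1   2   2]]
```

```bash
python3 -m jog '[[[2.13,2.05,0,0,1.5],[1.3,2.65,0,0,1.5],[0.31,2.94,0,0,1.5],[-0.71,2.86,0,0,1.5],[0,0,0,0,1.5]]]' 20
python3 -m jog '[[[-1.65,2.45,0,0,1.5],[-2.39,1.74,0,0,1.5],[-2.84,0.82,0,0,1.5],[-2.94,-0.2,0,0,1.5],[0,0,0,0,1.5]]]' 20
python3 -m jog '[[[-2.7,-1.2,0,0,1.5],[-2.13,-2.05,0,0,1.5],[-1.3,-2.65,0,0,1.5],[-0.31,-2.94,0,0,1.5],[0,0,0,0,1.5]]]' 20
python3 - <<'E'
from h import *
np.set_printoptions(linewidth=200)
go(564,392,137,-150)
A=[arm.capture('top') for i in range(16)];D=np.median([a[1] for a in A],0).astype(np.float32);I=np.mean([a[0] for a in A],0)
X=cloud('top',D);z=X[...,2]
w=(I.min(-1)>150)&(z>70);w[:250]=0;w[305:]=0;w[:,:186]=0;w[:,240:]=0;P=X[w]
C,*_=np.linalg.lstsq(np.c_[P[:,:2],np.ones(len(P))],P[:,2],rcond=None);
b=(I[...,0]-I[...,2]>40)&(z>85)&(z<105);b[:266]=0;b[292:]=0;b[:,:172]=0;b[:,190:]=0
Q=X[b];print('platen',np.median(z[w]),w.sum(),'near pointer',np.array([*Q[:,:2].mean(0),1])@C,'local',np.median(P[np.hypot(*(P[:,:2]-Q[:,:2].mean(0)).T)<40][:,2]),'blade',Q[:,2].mean(),np.median(Q[:,2]),b.sum())
print(z[270:286,180:196].round().astype(int));print((I[...,0]-I[...,2])[270:286,180:196].astype(int))
S=np.mean([arm.capture('side')[0] for i in range(8)],0)
u,v=proj('side',[*Q[:,:2].mean(0),93]);print(u,v);u,v=int(u),int(v)
cv2.imwrite('pics/c5.png',cv2.resize(S[v-20:v+20,u-20:u+33].astype(np.uint8),None,fx=15,fy=15,interpolation=cv2.INTER_CUBIC)[...,::-1])
E
```

```text
time: 16.08
tcp_pos: [401.6, 346.9, 136.7]
orientation: [-0.001, -0.259, 0.966, -0.0]
wrist_force: [-3.8, -0.3, 4.2]
grip_width: 21.2
grip_force: 20.0
time: 16.7
tcp_pos: [465.6, 437.8, 136.9]
orientation: [0.001, -0.258, 0.966, 0.001]
wrist_force: [-1.2, 2.4, 4.0]
grip_width: 21.3
grip_force: 20.0
time: 17.32
tcp_pos: [564.1, 390.2, 137.0]
orientation: [-0.0, -0.257, 0.966, 0.0]
wrist_force: [0.3, 0.4, 2.0]
grip_width: 21.2
grip_force: 20.0
t 17.325 tcp [564.1 390.2 137. ] head -150.23 tilt 0.01 F [0.3 0.4 2. ] w 21.2 gf 20.0 j [ 0.84  0.57  0.03 -0.   -1.03 -1.89]
 shift cm [-0.08  0.16 -0.  ] roll -0.004
platen 90.42673317184256 1382 near pointer 90.4856129009125 local 90.47770080947032 blade 94.78800015167593 94.6845670521227 19
[[  7   3   6   3   6   6  90  89  90  92  90  92  91  91  90  92]
 [  6   6   5   5  89  91  90  91  90  90  92  91  90  90  90  92]
 [  4   6   5   5   7  90  93  90  91  90  92  91  92  90  93  91]
 [  5   3   5   6   5  90  91  90  89  89  89  91  89  91  90  90]
 [  5   8   6  94   7  12  91  91  91  92  90  90  91  90  91  89]
 [ 97   6  94  95  12 
[... 1126 characters left out ...]
2  74 114  65  -5  -2   3   1   1   2   2   3   3   2   4]
 [-10  37  76  94  72  21  -7   0   3   2   2   2   3   2   2   4]
 [ -7   5  53  74  76  55  -6  -3   2   3   3   2   2   2   4   4]
 [ -3  -9   9  80  80  82  17  -4   0   4   4   3   4   4   3   4]
 [ -2  -6 -11  59  55  27   3  -2  -1  -4   4   3   4   4   3   3]
 [ -1  -3  -6  13  14  -7  -3  -2  -3  -1   4   4   4   4   4   3]
 [ -2  -3  -2  -3  -5  -3  -3  -3  -1   2   3   4   4   3   4   3]
 [ -1  -2  -2  -2  -2  -2  -2  -1  -2  -3   1   4   4   4   3   3]
 [ -2  -2  -2  -2  -2  -2  -1  -2  -2  -3  -3   3   4   4   3   2]
 [  1  -3  -1  -2  -1  -1  -1  -2  -3  -4  -5   1   3   3   3   4]]
257.32514762192886 206.06369112223865
```

View pics/c5.png

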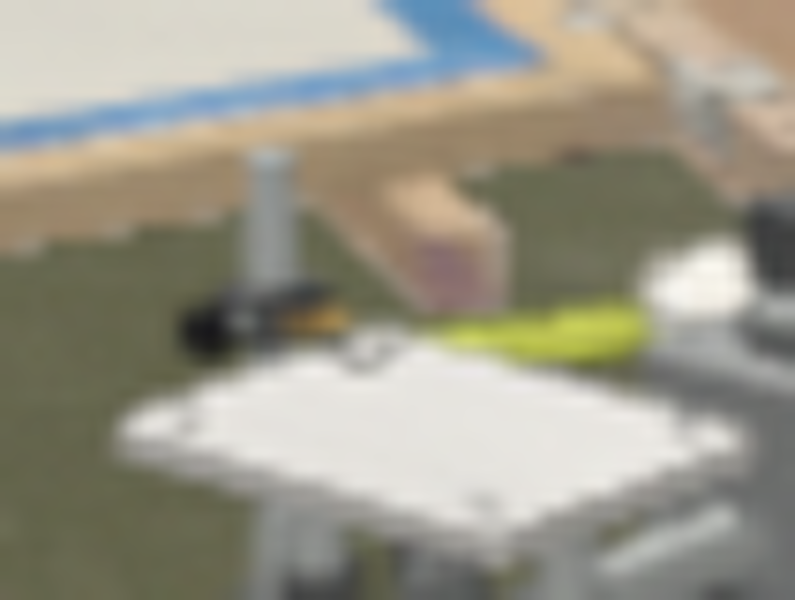

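The side crop shows the brass blade (315,318) still slightly above the platen's edge behind it. The depth gives 3.3 mm to go, which is about 60°.

```bash
python3 -m jog '[[[0.71,-2.86,0,0,1.5],[1.65,-2.45,0,0,1.5],[2.39,-1.74,0,0,1.5],[0,0,0,0,1.5],[0,0,0,0,1.5]]]' 20
cat > lev.py <<'E'
from h import *
A=[arm.capture('top') for i in range(16)];D=np.median([a[1] for a in A],0).astype(np.float32);I=np.mean([a[0] for a in A],0)
X=cloud('top',D);z=X[...,2]
w=(I.min(-1)>150)&(z>70)&(z<105);w[:250]=0;w[305:]=0;w[:,:190]=0;w[:,240:]=0;P=X[w]
b=(I[...,0]-I[...,2]>50)&(z>85)&(z<105);b[:266]=0;b[292:]=0;b[:,:172]=0;b[:,190:]=0
Q=X[b];l=P[np.hypot(*(P[:,:2]-Q[:,:2].mean(0)).T)<45][:,2]
print('platen',P[:,2].mean(),'local',l.mean(),len(l),'blade',Q[:,2].mean(),np.median(Q[:,2]),'tip-platen',Q[:,2].mean()-1-l.mean())
E
python3 -c "
from h import *
go(558,307,137,-150)
import lev"
```

```text
time: 19.15
tcp_pos: [557.5, 307.8, 137.1]
orientation: [0.0, -0.259, 0.966, 0.0]
wrist_force: [-2.3, 2.1, 1.7]
grip_width: 21.2
grip_force: 20.0
t 19.15 tcp [557.5 307.8 137.1] head -150.03 tilt 0.01 F [-2.3  2.1  1.7] w 21.2 gf 20.0 j [ 0.76  0.5  -0.11 -0.   -0.97 -1.81]
 shift cm [-0.   -0.1   0.01] roll -0.001
platen 93.71267990100226 local 93.74502937477845 178 blade 94.67178627318627 94.85565891096712 tip-platen -0.07324310159218328
```

Level: the tip minus the platen reads about -0.1 mm. Next I release the handle, rise and turn to grasp the arm, which heads -34°.

```bash
python3 -m jog '[[[0,0,0,0,5],[0,0,0,0,5],[0,0,0,0,5],[0,0,-2.5,0,5],[0,0,-2.8,0,5]]]' 20
python3 -m jog '[[[0,0,0,-0.184,5],[0,0,0,-0.184,5],[0,0,0,-0.184,5],[0,0,0,-0.184,5],[0,0,0,-0.184,5]]]'
python3 -m jog '[[[0,0,0,-0.184,5],[0,0,0,-0.184,5],[0,0,0,-0.184,5],[0,0,0,-0.184,5],[0,0,0,-0.184,5]]]'
python3 -m jog '[[[0,0,0,-0.184,5],[0,0,0,0,5]]]'
python3 - <<'E'
from h import *
go(513,337.6,119.3,-34)
A=[arm.capture('top') for i in range(6)];D=np.median([a[1] for a in A],0).astype(np.float32);I=A[0][0]
S,_=arm.capture('side')
cv2.imwrite('pics/c6.png',cv2.resize(np.hstack([I[190:290,150:230],S[150:250,250:330]]),None,fx=5,fy=5,interpolation=cv2.INTER_CUBIC)[...,::-1])
import lev
E
```

```text
time: 20.58
tcp_pos: [557.5, 306.7, 190.0]
orientation: [-0.001, -0.258, 0.966, -0.001]
wrist_force: [0.1, -0.1, 0.6]
grip_width: 49.6
grip_force: 0.0
time: 21.2
tcp_pos: [557.7, 306.9, 190.0]
orientation: [-0.0, -0.663, 0.749, -0.0]
wrist_force: [-0.1, 0.0, -0.6]
grip_width: 50.0
grip_force: 0.0
time: 21.82
tcp_pos: [557.7, 306.9, 189.9]
orientation: [0.0, 0.926, -0.377, 0.0]
wrist_force: [-0.3, 0.6, 0.2]
grip_width: 50.0
grip_force: 0.0
time: 22.08
tcp_pos: [557.7, 307.0, 190.0]
orientation: [0.0, 0.956, -0.294, 0.0]
wrist_force: [1.0, 0.3, 0.7]
grip_width: 49.8
grip_force: 0.0
t 22.075 tcp [557.7 307.  190. ] head -34.22 tilt 0.02 F [1.  0.3 0.7] w 49.8 gf 0.0 j [ 0.76  0.45 -0.04  0.   -1.08  0.22]
 shift cm [-5.42 -0.02  7.07] roll -0.004
platen 93.70573653140275 local 93.64967922891962 175 blade 94.37831446689648 94.2007349589926 tip-platen -0.27136476202313986
```

View pics/c6.png

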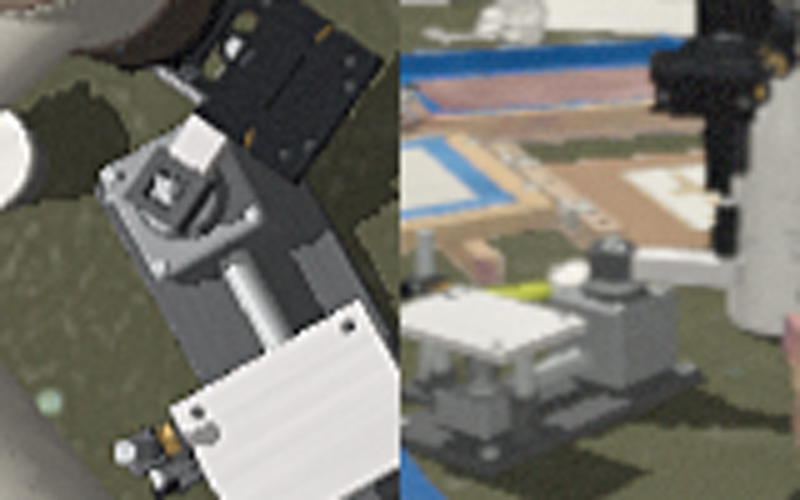

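The crank is still seated with its arm pointing to about -34°, and the platen is level with the pointer. Now I grasp the arm.

```bash
python3 -m jog '[[[-2.7,0,0,0,5],[-2.7,0,0,0,5],[0,0,2,0,5],[0,0,3,0,5],[0,0,2,0,5]]]' 30
python3 -m jog '[[[0,0,0,0,2],[0,0,0,0,1.5],[0,0,0,0,1.5],[0,0,0,0,1.5],[0,0,0,0,1.5]]]' 40
python3 -c "
from h import *
go(513,337.6,119.3,-34)"
```

```text
time: 23.85
tcp_pos: [512.3, 337.4, 118.8]
orientation: [0.001, 0.956, -0.293, -0.0]
wrist_force: [0.4, 0.0, 0.2]
grip_width: 50.0
grip_force: 0.0
time: 24.48
tcp_pos: [513.4, 338.0, 121.2]
orientation: [-0.001, 0.956, -0.293, 0.001]
wrist_force: [-0.5, -0.0, 3.9]
grip_width: 23.6
grip_force: 39.9
t 24.475 tcp [513.4 338.  121.2] head -34.06 tilt 0.12 F [-0.5 -0.   3.9] w 23.6 gf 39.9 j [ 0.85  0.48 -0.18  0.   -0.91  0.13]
 shift cm [-0.01  0.06  0.19] roll -0.001
```

```bash
python3 -m jog '[[[0,0,-0.6,0,1.5],[0,0,-0.8,0,1.5],[0,0,-1,0,1.5],[0,0,-1,0,1.5],[0,0,-1.5,0,1.5]]]' 40
python3 -m jog '[[[0,0,-1,0,1.5],[0,0,0,0,1.5]]]'
python3 - <<'E'
from h import *
import lev
go(406,31,182,-34)
S,_=arm.capture('side');I,_=arm.capture('top')
cv2.imwrite('pics/c7.png',cv2.resize(np.hstack([I[180:290,150:230],S[150:260,255:335]]),None,fx=5,fy=5,interpolation=cv2.INTER_CUBIC)[...,::-1])
E
```

```text
time: 25.1
tcp_pos: [512.0, 337.0, 169.4]
orientation: [0.001, 0.956, -0.293, -0.001]
wrist_force: [0.1, -0.5, -2.1]
grip_width: 23.3
grip_force: 39.9
time: 25.35
tcp_pos: [513.1, 338.0, 180.4]
orientation: [-0.001, 0.956, -0.293, 0.001]
wrist_force: [-0.1, -0.0, -1.6]
grip_width: 23.5
grip_force: 39.9
platen 93.6695213040598 local 93.64837131262657 176 blade 94.67009127116114 94.86502391040426 tip-platen 0.021719958534575312
t 26.15 tcp [512.8 337.6 179.1] head -34.08 tilt 0.0 F [ 0.5 -0.5 -2.7] w 24.0 gf 39.9 j [ 0.85  0.42 -0.12 -0.   -1.03  0.13]
 shift cm [ 8.33 31.38 -0.29] roll -0.001
```

View pics/c7.png

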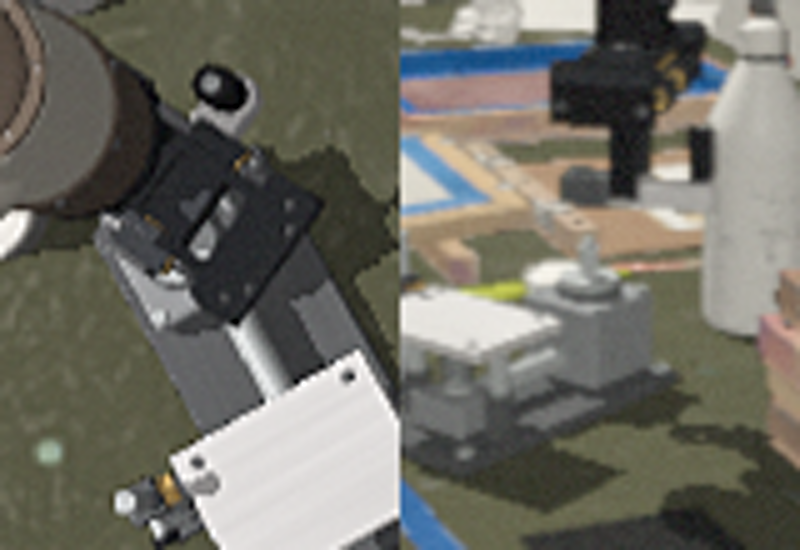

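The crank is clear of the shaft and level in the hand, with the platen still at the pointer's height. Now I carry it to the mat.

```bash
python3 -m jog '[[[1.04,3.92,0,0,1.5],[1.04,3.92,0,0,1.5],[1.04,3.92,0,0,1.5],[1.04,3.92,0,0,1.5],[1.04,3.92,0,0,1.5]]]' 40
python3 -m jog '[[[1.04,3.92,0,0,1.5],[1.04,3.92,0,0,1.5],[1.04,3.92,0,0,1.5],[0,0,3,0,1.5],[0,0,0,0,1.5]]]'
python3 -m jog '[[[0,0,3,0,1.5],[0,0,3,0,1.5],[0,0,3,0,1.5],[0,0,0,0,1.5]]]'
python3 -c "
from h import *
go(406,31,37,-34)"
```

```text
time: 26.88
tcp_pos: [445.6, 145.0, 179.4]
orientation: [-0.0, 0.956, -0.293, 0.0]
wrist_force: [0.0, -0.2, -2.3]
grip_width: 23.5
grip_force: 39.9
time: 27.5
tcp_pos: [404.6, 30.3, 148.1]
orientation: [0.001, 0.956, -0.294, -0.002]
wrist_force: [-0.3, 0.2, -2.3]
grip_width: 23.8
grip_force: 39.9
time: 28.0
tcp_pos: [405.7, 31.4, 58.4]
orientation: [0.001, 0.956, -0.293, -0.001]
wrist_force: [-0.7, 1.1, -1.9]
grip_width: 23.3
grip_force: 39.9
t 28.0 tcp [405.7  31.4  58.4] head -34.02 tilt 0.21 F [-0.7  1.1 -1.9] w 23.3 gf 39.9 j [ 0.48  0.29 -0.75  0.   -0.54  0.5 ]
 shift cm [0.05 0.01 2.14] roll -0.0
```

```bash
python3 -m jog '[[[0,0,1,0,1.5],[0,0,0.8,0,1.5],[0,0,0,0,1.5]]]' 
python3 -m jog '[[[0,0,0.2,0,1.5],[0,0,0,0,1.5]]]'
python3 -m jog '[[[0,0,0.2,0,1.5],[0,0,0,0,1.5]]]'
python3 -m jog '[[[0,0,0.1,0,1.5],[0,0,0,0,1.5]]]'
```

```text
time: 28.38
tcp_pos: [406.0, 31.2, 41.0]
orientation: [0.0, 0.956, -0.293, -0.0]
wrist_force: [-1.5, -0.2, -2.5]
grip_width: 23.5
grip_force: 39.9
time: 28.62
tcp_pos: [406.1, 31.3, 39.2]
orientation: [-0.0, 0.956, -0.293, 0.0]
wrist_force: [0.1, -0.7, -1.6]
grip_width: 23.6
grip_force: 39.9
time: 28.88
tcp_pos: [405.9, 31.2, 37.0]
orientation: [0.0, 0.956, -0.293, -0.0]
wrist_force: [0.2, 0.0, -2.4]
grip_width: 23.5
grip_force: 39.9
time: 29.12
tcp_pos: [406.1, 31.3, 36.2]
orientation: [-0.0, 0.956, -0.293, 0.0]
wrist_force: [0.9, -1.1, 0.2]
grip_width: 23.5
grip_force: 39.9
```

```bash
python3 -m jog '[[[0,0,0.1,0,1.5],[0,0,0,0,5],[0,0,0,0,5],[0,0,0,0,5],[0,0,0,0,5]]]' 20
python3 -m jog '[[[0,0,-2.5,0,5],[0,0,-4,0,5],[0,0,-5,0,5],[0,0,-5,0,5],[0,0,0,0,5]]]'
python3 -m jog '[[[0,-5,0,0,5],[0,-5,0,0,5],[0,-5,0,0,5],[0,-5,0,0,5],[0,0,0,0,5]]]'
python3 - <<'E'
from h import *
go(406,31,180,-34)
import lev
I=lev.I;D=lev.D;z=cloud('top',D)[...,2]
cv2.imwrite('pics/c8.png',cv2.resize(I[200:310,230:390].astype(np.uint8),None,fx=5,fy=5,interpolation=cv2.INTER_CUBIC)[...,::-1])
print(z[225:290:3,270:345:3].round().astype(int))
E
```

```text
time: 29.75
tcp_pos: [406.0, 31.2, 34.9]
orientation: [0.0, 0.956, -0.293, -0.0]
wrist_force: [0.4, -0.1, 0.7]
grip_width: 48.5
grip_force: 0.0
time: 30.38
tcp_pos: [408.3, 32.2, 203.8]
orientation: [-0.003, 0.956, -0.293, 0.004]
wrist_force: [0.2, -0.7, 0.4]
grip_width: 50.4
grip_force: 0.0
time: 31.0
tcp_pos: [519.0, 199.0, 197.6]
orientation: [0.001, 0.956, -0.292, -0.001]
wrist_force: [-0.6, -0.7, 0.3]
grip_width: 50.2
grip_force: 0.0
t 31.0 tcp [519.  199.  197.6] head -33.97 tilt 0.15 F [-0.6 -0.7  0.3] w 50.2 gf 0.0 j [ 0.66  0.31 -0.24 -0.   -1.03  0.32]
 shift cm [2.000e-02 2.024e+01 1.810e+00] roll 0.001
platen 93.6962035991242 local nan 0 blade nan nan tip-platen nan
[[ 2  2  2 -1  2  2  1  0  3  3  1  4  3  1  3  4  4  2  2  2  3  3  3  3
   0]
 [ 3  2  5  1  3  0  2  3  0  1  2  2  1  1  2  5  1  3  3  2 -1  2  2  2
  -1]
 [ 1  2  2  2  4  2  1  3  3  1  3  3  2  5  2  3  3  3  4  3  1  3  2  0
   0]
 [ 2  4  3  0  2  1  4  4  0  1  1  1  0  2  2  2  3  2  5  3  5  2  3  0
   6]
 [ 3  2  1  2  4  3  4  3  4  6  4  4  4  4  4  4  4  4  4  6  3  4  2  1
   1]
 [ 3  5  3  3
[... 1047 characters left out ...]
 6  3  4  3  3  4  2  7  3  2  3  3  3  2  0  2  2  1
   0]
 [ 2  2  2  3  0  0  2 -1  1  2  1  0  2  2  1  0 -1  2  0  3  0  1  2  0
   2]
 [ 1  1  1  0  1  1  0  1  1  0  1  1  1 -1  1  0  2  2  0  2  1  1 -1  0
   3]
 [ 0 -1  2 -1  2  1  0  1  2  3  2  2  1  0  1  0  4 -2  2  1  0  2  1  2
   0]]lev.py:6: RuntimeWarning: Mean of empty slice.
  Q=X[b];l=P[np.hypot(*(P[:,:2]-Q[:,:2].mean(0)).T)<45][:,2]
  ret = um.true_divide(
lev.py:7: RuntimeWarning: Mean of empty slice.
  print('platen',P[:,2].mean(),'local',l.mean(),len(l),'blade',Q[:,2].mean(),np.median(Q[:,2]),'tip-platen',Q[:,2].mean()-1-l.mean())
  ret = ret.dtype.type(ret / rcount)
  return _methods._mean(a, axis=axis, dtype=dtype,
```

View pics/c8.png

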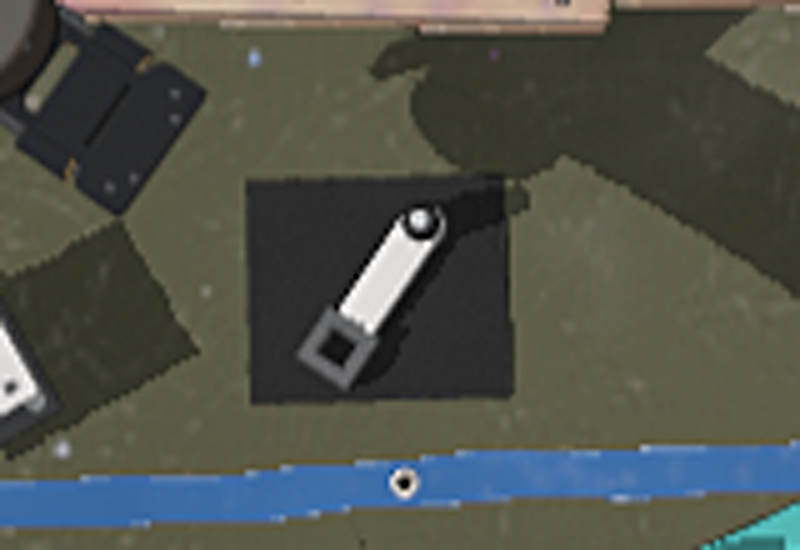

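The crank lies flat in the middle of the mat, hub at crop (338,348) and grip up at (422,222). The platen still reads 93.70, and the gripper is clear.

```bash
python3 -c "
from rig import arm
print(arm.hand_in())"
```

```text
the job is handed in; nothing more can be done
None
```

I fitted the large crank, wound the platen level with the pointer tip (within about 0.3 mm by depth camera), laid the crank flat on the mat with its handle up, and handed the job in at about 32 s of the 72 s allowed; the hand-in gave no verdict.

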